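# Load the carton rack and free its latched end stop by feel

### The arm

A 6-joint arm with a two-finger parallel gripper is mounted at the origin on the work surface; the furniture and walls round the work are solid. World frame = base frame: x ahead of the robot, y to its left, z up, the work surface at z = 0. Lengths are in mm, angles in rad, forces in N, time in s.
With the tool pointing down it reaches from about 425 to 925 mm from the base axis. Payload 12.5 kg.
Tool frame: the origin (TCP) lies at the very end of the fingers, on their centre line; the grasp point (between the pads) lies manip.grip_depth behind it (manip.grip_depth is the distance from the TCP to the grasp point, in mm); x points along the fingers, y is the direction in which the jaws open and shut, and the axes are right-handed (so a half turn about x gives the same grasp; the last joint's range is limited). The gripper opens to 85 mm and grips with 20 to 120 N. Pads are 22 mm wide; open, the fingers measure 114 mm over their backs; the gripper's body (76 mm by 85 mm) begins 54 mm behind the grasp point. The pads swing forward as they close: fully open they stand 13 mm farther back than shut.
Start: joints at [-1.24, 0.491, 1.559, -0, 1.092, -0.106], TCP at [264.425, -566.325, 231.327] pointing down, gripper open.
Joint ranges: [-3.1, 3.1], [-0.84, 2.19], [0.05, 2.79], [-1.13, 4.28], [0.06, 2.93], [-2.69, 2.69]. Speed limits (rad/s): [2.22, 2.22, 2.79, 3.14, 3.14, 3.14].

### API

Orientations are given as a rotation vector (axis times angle).
In Python, from bench import manip gives the robot as it stands.
- The arm moves only by the shell command python3 -m jog 'ROWS' [FORCE]. ROWS is JSON, one flat list of numbers, 5 for each row, row after row: the opening, from 0 (shut) to 1 (fully open), then the shift along the tool's x, y, z in mm, then the turn about the tool's x in degrees. A call has 1 to 12 rows; each row shifts and turns the commanded pose from where the row before left it, along the tool's axes as they then stand; what a row does not reach is not made up. A row lasts 1/8 s, in which the tool goes at most 62.5 mm and 10.7 degrees, less where a joint would pass 70% of its speed; a pose out of reach is approached as far as the arm can. A call is refused whole if a number of a shift passes 62.5 or a number of a turn 10.7, either way. A call with a gripper value outside its range is refused whole. The fingers move at their own pace and stop on an object; FORCE is the grip in N (left out, the last holds). Time passes only in rows, so rows that do not move let the fingers close. It gives the time, the measured TCP pose, the force and the opening at its end, in the units of the state.
- manip.observe(): the state, without advancing time (a new reading comes with each control period).
- manip.camera(name): name is "scene" or "side" or "wrist"; returns the picture (400x640x3 uint8, blue, green, red); there is no depth.
- manip.camera_info(name): a dict with "fx", "fy", "cx", "cy" (pixels), "camera_from_world" (4x4, takes a point from world to camera coordinates). Camera axes: x right, y down, z forward; pixel columns grow to the right and rows downward; lengths in mm; the calibration is good to about 2 mm. A picture is of the moment at which its call begins: read the wrist's pose just before it. camera_info takes no time and is no camera call; for the wrist camera it gives the pose at the moment of the call.
- manip.hand_in(): hands the job in, once; it reports no verdict.
The state is a dict: "t": time; "joint_positions": joint angles; "qd": joint speeds; "effort": joint torques, N m; "ee_pos": TCP position; "tcp_rot": TCP orientation; "wrist_force": force on the tool from outside, world axes, zero at the start; "wrist_torque": the same for the moment, N m; "opening": finger opening in mm.
Only numpy, scipy, OpenCV 4.12 (cv2) and the standard library are available. Lean on these libraries where they do the work, as an engineer would, in place of code of your own. Each camera call takes 0.05 s, during which the arm holds its last target.

### The job

Stand the loose kit carton on its long edge in the rack, square across it in front of the two already there. The rack's sliding end stop is latched back: run a fingertip along the outer rail, under its lip, until it drops into the thumb opening, which is out of sight and sits in a different place each time, and press the release bar inside until the stop springs free. Then push the stop up snug, so that all three cartons stand upright against the end wall with no gaps, and let go.

Things in the scene. Friction and masses are not known exactly. Their poses are not given: they have to be found in the camera images.
- rack: Grey metal carton rack, fixed, 340 x 190 x 85 mm. Origin under its middle at table height; X along it to the end wall, Y to its outer rail, Z up. Floor at z 8 mm. The channel for cartons is y -75 to +75 mm; end wall (top z 86 mm) has its inner face at x = +145 mm. Low inner fence (top z 40 mm) at y -78; outer rail y 76 to 116 mm, top z 85 mm. Stop's spring housing: x -155 to -105 mm, y +-15, top z 37 mm.
- feel_start (a point): Near end, in the rack's frame (-85, 111, 45) mm, of the 150 mm stretch of the rail's outer face (looks to +Y) in which the thumb opening lies. The face is a flat guard strip, z 8 to 79 mm, 10 mm thick; solid cheeks stand 3 mm proud at both ends of the stretch. Above, from z 80 mm, a lip overhangs the face by 5 mm, so tilt the tool about 30 to 45 degrees, fingertips in toward the rail. Axes as the rack's.
- feel_end (a point): Far end of that stretch, in the rack's frame (65, 111, 45) mm. Somewhere between the two ends is the opening, 62 mm long and as tall as the strip. The steel release bar lies behind it, 10 mm in from the face: it takes 2 N to start and 5 N at its stop 7 mm further in, along the rack's -Y; the latch lets go after 4 to 5 mm. The bar springs back when released.
- stop_push (a point): Centre of the rear of the end stop, an aluminium plate 142 mm wide, 8 mm thick, z 11 to 85 mm; moves with it; faces -X (the rear), 55 mm above the table. Two ribs stand behind the plate at y +-52 mm, up to 33 mm back; between them the rear is clear above the ejector rod (top z 26 mm). The point lies on the face of a rubber thumb pad 60 x 22 mm. Axes as the rack's.
- end_stop (a joint): Travel of the end stop along the rack's +X, m: 0 latched back, its front then at rack x = -50 mm. Pressing the release bar lets a spring throw it forward to about 0.02; from there it slides by hand against about 2 N of friction. Three cartons without gaps stop it at 0.117; its limit is 0.135. While latched it will not move forward.
- carton_mid (a point): Centre of the loose kit carton, navy with a pale band, 140 x 76 x 26 mm, 90 g, standing on a long edge on the table to the right of the rack. Its own x (76 mm) points up, y is along its 140 mm length, z across its 26 mm thickness, the way to grip it. Centre 38 mm above the table; standing in the rack, 46 mm.
- carton_a_mid (a point): Centre of a like carton standing in the rack next to the end wall, with a gap of 1 to 6 mm; same size and axes (z along the rack's -X).
- carton_b_mid (a point): Centre of the second like carton in the rack, the one nearer the stop, a few mm clear of carton_a; same size and axes. Between it and the latched stop there is about 130 mm of free channel.

How it is judged (in metres and radians):
At the end, for the whole second after the job is handed in: All three cartons stand on their long edges in the rack, within 6 degrees of upright and square, centred across it to 12 mm; the end stop is pushed up to leave less than 4 mm of gaps in all; stop and cartons at rest (value of joint end_stop above 0.113 m and x of carton_mid in the frame of rack between 0.072 and 0.14 m and y of carton_mid in the frame of rack between -0.012 and 0.012 m and z of carton_mid in the frame of rack between 0.041 and 0.051 m and angle between the x axis of each of carton_mid, carton_a_mid, carton_b_mid and the z axis of rack, either way round below 0.1 rad and angle between the z axis of each of carton_mid, carton_a_mid, carton_b_mid and the x axis of rack, either way round below 0.1 rad and x of carton_a_mid in the frame of rack between 0.072 and 0.14 m and y of carton_a_mid in the frame of rack between -0.012 and 0.012 m and z of carton_a_mid in the frame of rack between 0.041 and 0.051 m and x of carton_b_mid in the frame of rack between 0.072 and 0.14 m and y of carton_b_mid in the frame of rack between -0.012 and 0.012 m and z of carton_b_mid in the frame of rack between 0.041 and 0.051 m and velocity of joint end_stop below 0.005 m/s and linear speed of carton below 0.01 m/s); the robot touches nothing.
It also fails if it takes over 64 s, if anything falls off the work surface, if the arm or the gripper's body presses on something with over 40 N, if the wrist force passes 120 N, or if a joint passes its speed limit or range.

## Working session

There is one attempt and no reset: what is moved stays moved. The work goes in short steps, Python scripts to look and compute and a shell command to move; the robot and the scene stay as the last step left them, time stands still between calls to the robot, and variables do not carry over. Pictures are saved under pics/ and viewed, and the job is handed in when it is done.

```bash
mkdir -p pics; ls; python3 - <<'E'
from bench import manip
import cv2
print(manip.observe()); print(manip.grip_depth)
for n in ["scene","side","wrist"]:
    i=manip.camera_info(n); im=manip.camera(n); cv2.imwrite(f"pics/{n}0.png",im); print(n,i)
E
```

```text
pics
{'t': 0.0, 'joint_positions': array([-1.23956449e+00,  4.91580433e-01,  1.55945986e+00,  1.79488869e-05,
        1.09175677e+00, -1.05595392e-01]), 'qd': array([ 0.00121131, -0.00019879,  0.0015525 ,  0.00064261, -0.00082646,
       -0.00032111]), 'effort': array([-1.71351094e-03, -6.18456960e+01, -2.61608094e+01, -2.06260970e-04,
        3.95763738e-03,  1.30318165e-05]), 'ee_pos': array([ 264.36388767, -566.06715286,  230.71120223]), 'tcp_rot': array([ 1.98002105,  0.44070805, -1.98026398]), 'wrist_force': array([ 0.8177331 ,  0.0911151 , -0.32828218]), 'wrist_torque': array([ 0.08256595, -0.02666836, -0.00178462]), 'opening': 85.7794821959221}
18.700000000000003
scene {'fx': 464.1530506284428, 'fy': 464.1530506284428, 'cx': 321.56899397143115, 'cy': 195.94604900763014, 'camera_from_world': array([[-8.73488479e-01, -4.86647153e-01, -1.38717362e-02,
         4.88076350e+02],
       [-2.33330527e-01,  4.43475077e-01, -8.65382414e-01,
         2.07315269e+02],
       [ 4.27287657e-01, -7.52664869e-01, -5.00920007e-01,
         8.07465565e+02],
       [ 0.00000000e+00,  0.00000000
[... 292 characters left out ...]
51020585e-01, -8.25715299e-01,
         2.73784776e+02],
       [ 4.79531450e-01, -6.72299986e-01, -5.63970138e-01,
         8.29664746e+02],
       [ 0.00000000e+00,  0.00000000e+00,  0.00000000e+00,
         1.00000000e+00]])}
wrist {'fx': 321.1586013476682, 'fy': 321.1586013476682, 'cx': 321.79749227476566, 'cy': 194.44958318963754, 'camera_from_world': array([[ 4.23006756e-01, -9.06125908e-01, -1.06007739e-03,
        -6.23575207e+02],
       [-8.71904424e-01, -4.07349064e-01,  2.71752490e-01,
        -3.53821620e+01],
       [-2.46673793e-01, -1.14028853e-01, -9.62366594e-01,
         3.79989320e+02],
       [ 0.00000000e+00,  0.00000000e+00,  0.00000000e+00,
         1.00000000e+00]])}
```

View pics/scene0.png

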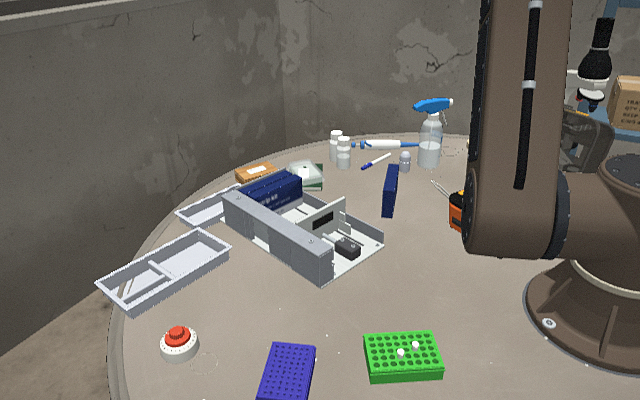

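View pics/side0.png

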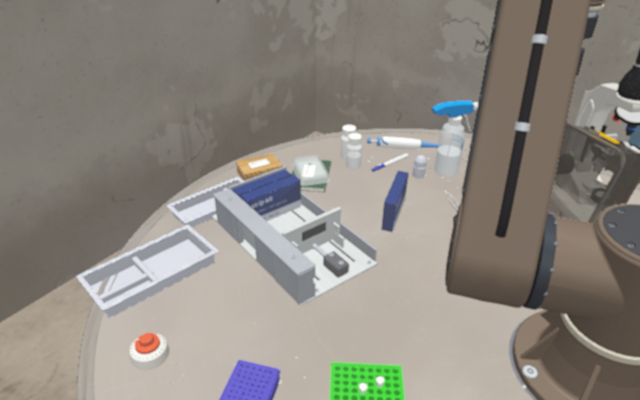

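View pics/wrist0.png

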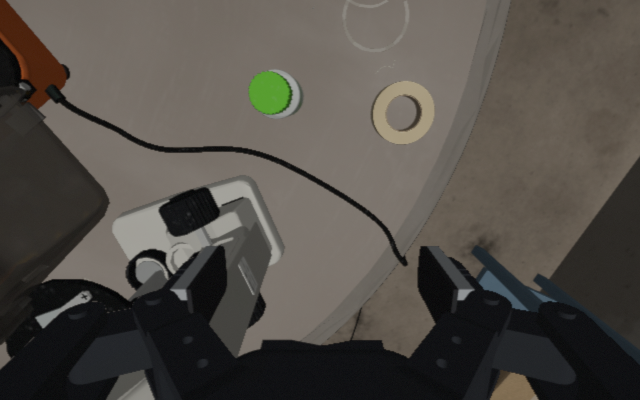

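```bash
cat > h.py <<'E'
import numpy as np, cv2
from bench import manip
from scipy.spatial.transform import Rotation as R
CI={n:manip.camera_info(n) for n in["scene","side"]}
def ray(n,u,v,ci=None):
    c=ci or CI[n]; T=np.array(c["camera_from_world"]); Rm=T[:3,:3]; o=-Rm.T@T[:3,3]
    d=Rm.T@np.array([(u-c["cx"])/c["fx"],(v-c["cy"])/c["fy"],1]); return o,d
def onz(n,u,v,z,ci=None):
    o,d=ray(n,u,v,ci); return o+d*(z-o[2])/d[2]
def proj(n,p,ci=None):
    c=ci or CI[n]; T=np.array(c["camera_from_world"]); q=T[:3,:3]@np.array(p,float)+T[:3,3]
    return np.array([c["fx"]*q[0]/q[2]+c["cx"],c["fy"]*q[1]/q[2]+c["cy"]])
def crop(im,x0,y0,w,h,s,name): cv2.imwrite("pics/"+name,cv2.resize(im[y0:y0+h,x0:x0+w],None,fx=s,fy=s,interpolation=cv2.INTER_CUBIC))
E
python3 - <<'E'
from h import *
for n,x0,y0 in[("scene",205,140),("side",205,150)]:
    crop(cv2.imread(f"pics/{n}0.png"),x0,y0,200,150,4,n+"0c.png")
    print(n,ray(n,0,0)[0])
E
```

```text
scene [129.68198038 753.33277447 590.65311077]
side [ 52.84171741 693.86804803 688.89557419]
```

View pics/scene0c.png

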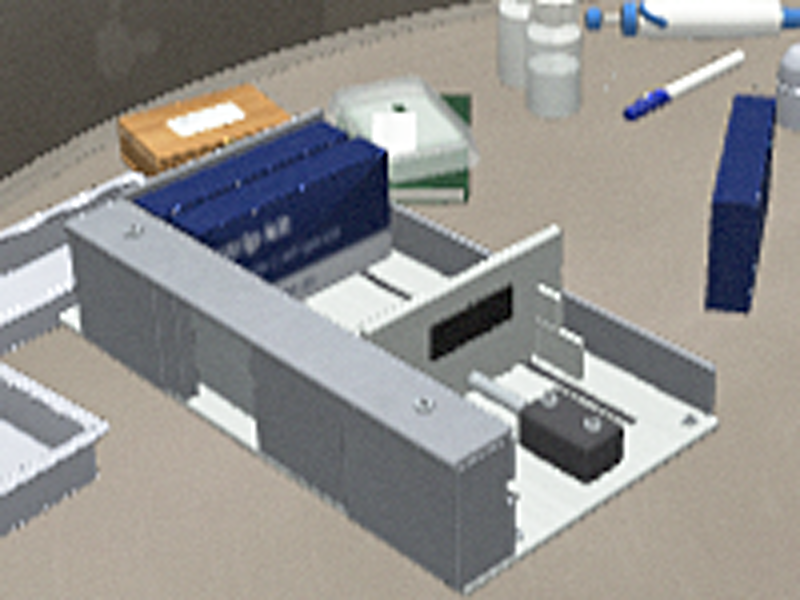

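View pics/side0c.png

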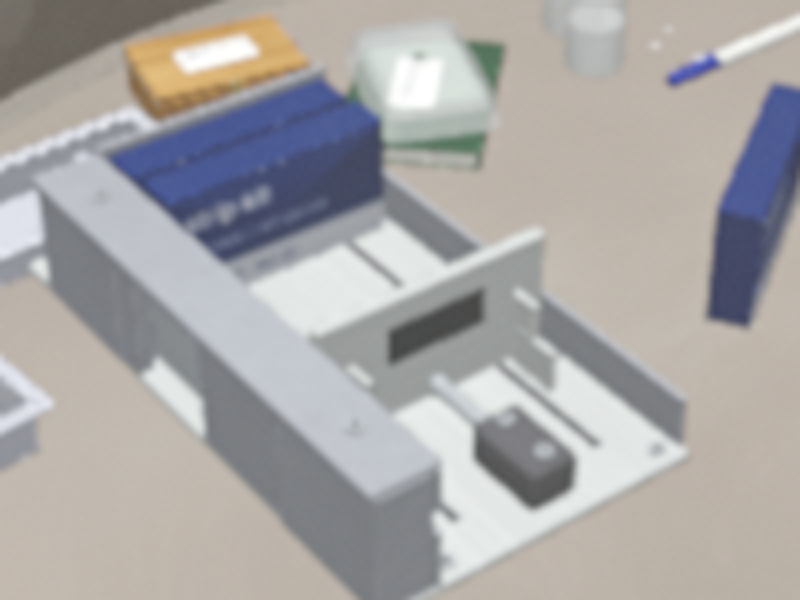

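```bash
python3 - <<'E'
from h import *
f=lambda n,x,y:(205+x/4,(140 if n=="scene" else 150)+y/4)
P={"scene":{"railNearOut":(458,465,85),"railNearIn":(515,432,85),"railFarOut":(68,228,85),"stopTopR":(560,230,85),"bTopR":(389,152,84),"floorNR":(717,420,8),"floorNO":(463,592,8),"fenceTop":(715,368,40),"openL":(193,395,8),"openR":(258,448,8),"cartNear":(748,310,0),"cartNearL":(706,306,0),"cTnear":(711,198,76),"cTnearR":(757,205,76),"cTfarL":(737,97,76),"cTfarR":(775,99,76)},
"side":{"railNearOut":(375,500,85),"railNearIn":(438,462,85),"railFarOut":(38,180,85),"stopTopR":(543,232,85),"bTopR":(380,120,84),"floorNR":(687,452,8),"fenceTop":(684,405,40),"openL":(143,375,8),"openR":(205,435,8),"cartNear":(748,325,0),"cartNearL":(708,318,0),"cTnear":(720,207,76),"cTnearR":(762,215,76)}}
for n in P:
  for k,(x,y,z) in P[n].items(): print(n,k,onz(n,*f(n,x,y),z).round(1))
E
```

```text
scene railNearOut [460.2 182.1  85. ]
scene railNearIn [449.3 148.5  85. ]
scene railFarOut [750.9  98.6  85. ]
scene stopTopR [513.  -24.2  85. ]
scene bTopR [642.6 -60.1  84. ]
scene floorNR [408.8  -3.1   8. ]
scene floorNO [461.1 178.2   8. ]
scene fenceTop [411.9  -3.5  40. ]
scene openL [667.7 108.8   8. ]
scene openR [609.3 131.5   8. ]
scene cartNear [ 438.4 -123.     0. ]
scene cartNearL [ 461.8 -115.5    0. ]
scene cTnear [ 460.4 -109.8   76. ]
scene cTnearR [ 434.6 -114.3   76. ]
scene cTfarL [ 495.9 -236.8   76. ]
scene cTfarR [ 474.  -245.1   76. ]
side railNearOut [459.3 181.7  85. ]
side railNearIn [452. 146.  85.]
side railFarOut [752.4  93.5  85. ]
side stopTopR [512.9 -26.9  85. ]
side bTopR [645.9 -63.   84. ]
side floorNR [407.6  -4.2   8. ]
side fenceTop [ 4.098e+02 -4.000e-01  4.000e+01]
side openL [666.4 113.5   8. ]
side openR [608.8 129.8   8. ]
side cartNear [ 438.4 -122.7    0. ]
side cartNearL [ 459.2 -114.9    0. ]
side cTnear [ 457.7 -112.8   76. ]
side cTnearR [ 436.3 -119.6   76. ]
```

```bash
cat >> h.py <<'E'
def tool():
    s=manip.observe(); return np.array(s["ee_pos"]),R.from_rotvec(s["tcp_rot"]).as_matrix(),s
def plan(target,yawdir=None):
    p,M,s=tool(); d=M.T@(np.array(target,float)-p); out=[d.round(1)]
    if yawdir is not None:
        yd=np.array([*yawdir,0.]); yd/=np.linalg.norm(yd)
        if yd@M[:,1]<0: yd=-yd
        q=M.T@yd; out.append(np.degrees(np.arctan2(q[2],q[1])).round(2))
    print("shift",out[0],"turn",out[1:],"p",p.round(1),"F",np.round(s["wrist_force"],1),"t",s["t"],"open",round(s["opening"],1))
E
python3 - <<'E'
from h import *
p,M,s=tool(); print(M.round(3))
plan([466,-178,240],(.955,.297))
E
```

```text
[[-0.     0.423 -0.906]
 [ 0.001 -0.906 -0.423]
 [-1.    -0.001 -0.   ]]
shift [  -8.9 -266.4 -346.9] turn [np.float64(-82.25)] p [ 264.4 -566.2  230.9] F [ 0.  -0.2 -0.3] t 0.15 open 85.6
```

```bash
python3 -m jog '[1,-1,-33,-43,0, 1,-1,-33,-43,0, 1,-1,-33,-43,0, 1,-1,-33,-43,0, 1,-1,-33,-43,0, 1,-1,-34,-44,0, 1,-1,-34,-44,0, 1,-1,-34,-44,0]'
python3 -m jog '[1,0,0,0,-10, 1,0,0,0,-10, 1,0,0,0,-10, 1,0,0,0,-10, 1,0,0,0,-10, 1,0,0,0,-10, 1,0,0,0,-10, 1,0,0,0,-10, 1,0,0,0,-2, 1,0,0,0,0]'
python3 - <<'E'
from h import *
plan([466,-178,240],(.955,.297)); p,M,s=tool(); print(M.round(3),s["joint_positions"].round(3))
import json
ci=manip.camera_info("wrist"); cv2.imwrite("pics/w1.png",manip.camera("wrist")); ci={k:np.array(v).tolist() for k,v in ci.items()}; json.dump(ci,open("w1.json","w"))
E
```

```text
t: 1.15
ee_pos: [466.5, -175.9, 239.4]
tcp_rot: [1.98, 0.439, -1.98]
wrist_force: [1.0, -1.0, 0.4]
opening: 85.5
t: 2.4
ee_pos: [465.8, -177.6, 239.2]
tcp_rot: [0.99, 1.334, -0.99]
wrist_force: [0.7, 0.3, -0.3]
opening: 85.2
shift [-0.8  0.   0.5] turn [np.float64(-0.41)] p [ 465.8 -177.6  239.2] F [ 0.7  0.3 -0.3] t 2.4 open 85.2
[[-0.     0.957  0.29 ]
 [-0.     0.29  -0.957]
 [-1.    -0.    -0.   ]] [-0.497  0.303  1.852 -0.     0.987 -0.791]
```

View pics/w1.png

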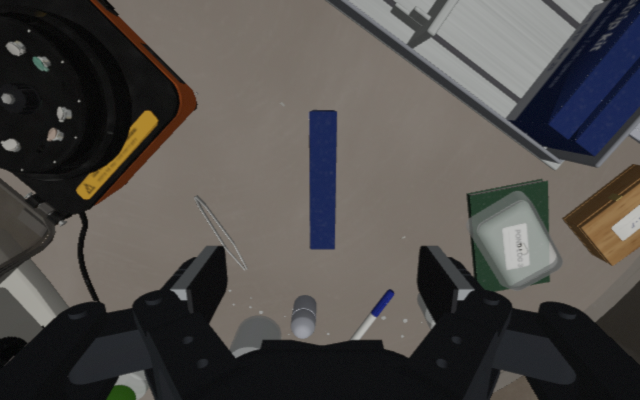

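```bash
python3 - <<'E'
from h import *
import json
ci=json.load(open("w1.json")); im=cv2.imread("pics/w1.png")
hsv=cv2.cvtColor(im,cv2.COLOR_BGR2HSV); m=cv2.inRange(hsv,(105,100,30),(130,255,255)); m[:, :280]=0;m[:,360:]=0
cs,_=cv2.findContours(m,0,2); c=max(cs,key=cv2.contourArea); r=cv2.boxPoints(cv2.minAreaRect(c)); print(r)
w=np.array([onz("",u,v,76,ci) for u,v in r]); print(w.round(1), w.mean(0), [np.linalg.norm(w[i]-w[i-1]).round(1) for i in range(4)])
l=cv2.approxPolyDP(c,4,True).reshape(-1,2); print(l)
L=np.array([onz("",u,v,76,ci)[:2] for u,v in c.reshape(-1,2)]); 
_,ev=np.linalg.eigh(np.cov(L.T)); print("axis",ev[:,1],ev[:,0])
plan([*w.mean(0)[:2],45],ev[:,0])
E
```

```text
[[310. 111.]
 [336. 111.]
 [336. 248.]
 [310. 248.]]
[[ 437.1 -120.    76. ]
 [ 460.1 -113.    76. ]
 [ 501.8 -244.8   76. ]
 [ 475.9 -252.7   76. ]] [ 468.71169614 -182.64364419   76.        ] [np.float64(138.3), np.float64(24.1), np.float64(138.3), np.float64(27.1)]
[[312 111]
 [311 248]
 [333 248]
 [336 112]]
axis [-0.27332937  0.9619205 ] [-0.9619205  -0.27332937]
shift [194.2   1.3   5.7] turn [np.float64(1.0)] p [ 465.9 -177.5  239.2] F [ 0.7  0.5 -0.7] t 2.45 open 85.4
```

```bash
python3 -m jog '[1,40,1,6,1, 1,50,0,0,0, 1,50,0,0,0, 1,40,0,0,0, 1,19,0,0,0, 1,0,0,0,0, 0,0,0,0,0, 0,0,0,0,0, 0,0,0,0,0, 0,0,0,0,0, 0,0,0,0,0, 0,0,0,0,0]' 35
python3 - <<'E'
from h import *
plan([468.7,-182.6,40],(.962,.273))
E
```

```text
t: 3.95
ee_pos: [468.9, -183.1, 40.9]
tcp_rot: [1.001, 1.327, -1.0]
wrist_force: [-0.1, 1.1, 6.5]
opening: 25.3
shift [ 0.9 -0.  -0.6] turn [np.float64(0.17)] p [ 468.9 -183.1   40.9] F [-0.1  1.1  6.5] t 3.95 open 25.3
```

```bash
python3 -m jog '[0,-30,0,0,0, 0,-60,0,0,0, 0,-60,0,0,0, 0,-60,0,0,0, 0,-40,0,0,0, 0,0,0,0,10.7, 0,0,0,0,10.7, 0,0,0,0,10.7, 0,0,0,0,0]'
python3 - <<'E'
from h import *
plan([604,23,290],(.96,-.281))
E
```

```text
t: 5.08
ee_pos: [468.4, -182.9, 290.3]
tcp_rot: [1.412, 1.064, -1.412]
wrist_force: [0.0, -0.1, -1.2]
opening: 25.5
shift [   0.3   73.6 -235.3] turn [np.float64(0.31)] p [ 468.4 -182.9  290.3] F [ 0.  -0.1 -1.2] t 5.075 open 25.5
```

```bash
python3 -m jog '[0,0,15,-47,0, 0,0,15,-47,0, 0,0,15,-47,0, 0,0,15,-47,0, 0,0,14,-47,0, 0,0,0,0,0]'
python3 - <<'E'
from h import *
plan([604,23,290],(.96,-.281))
import json
ci=manip.camera_info("wrist"); cv2.imwrite("pics/w2.png",manip.camera("wrist")); ci={k:np.array(v).tolist() for k,v in ci.items()}; json.dump(ci,open("w2.json","w"))
E
```

```text
t: 5.82
ee_pos: [605.7, 24.8, 289.6]
tcp_rot: [1.407, 1.068, -1.407]
wrist_force: [0.1, 0.6, -2.2]
opening: 25.6
shift [-0.4 -1.1  2.2] turn [np.float64(0.7)] p [605.7  24.8 289.6] F [ 0.1  0.6 -2.2] t 5.825 open 25.6
```

View pics/w2.png

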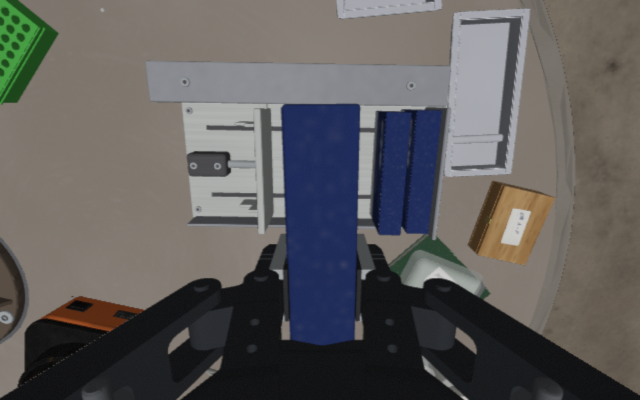

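```bash
python3 - <<'E'
from h import *
im=cv2.imread("pics/w2.png")
crop(im,135,50,160,200,3,"w2a.png"); crop(im,350,50,110,200,3,"w2b.png")
E
```

```text
(no output)
```

View pics/w2a.png

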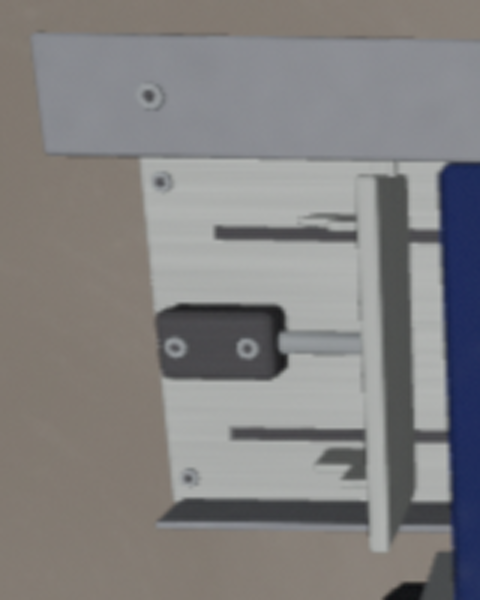

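View pics/w2b.png

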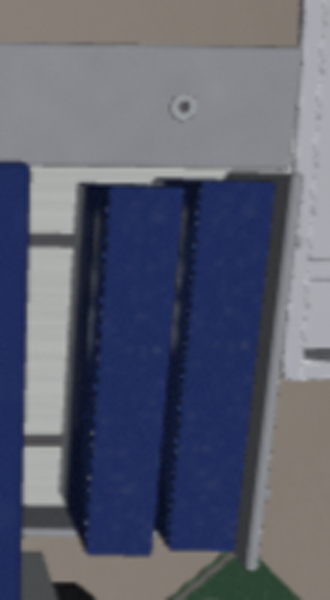

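```bash
python3 - <<'E'
from h import *
import json
ci=json.load(open("w2.json"))
P={"railTL":(0,35,34,85),"railBL":(0,45,153,85),"stopO":(0,378,176,85),"stopI":(0,388,549,85),"stopRO":(0,358,176,85),"stopRI":(0,370,549,85),"railBR":(1,290,168,85),"railTR":(1,300,46,85),"wallO":(1,290,180,86),"wallI":(1,247,568,86),"b1":(1,108,186,84),"b2":(1,184,188,84),"b3":(1,150,555,84),"b4":(1,88,555,84),"a1":(1,200,182,84),"a2":(1,274,182,84),"a3":(1,236,550,84),"a4":(1,170,550,84),"fenceTL":(0,158,525,40),"hous1":(0,160,310,37),"hous2":(0,285,305,37)}
W={}
for k,(s,x,y,z) in P.items():
    W[k]=onz("",(350 if s else 135)+x/3,50+y/3,z,ci)
d=lambda a,b:np.degrees(np.arctan2(*(W[b]-W[a])[[1,0]]))
print("yaw rail",d("railTL","railTR"),d("railBL","railBR"),"stop",d("stopI","stopO")-90,"wall",d("wallI","wallO")-90,"b",d("b4","b1")-90,"a",d("a4","a1")-90)
yaw=np.radians(np.mean([d("railTL","railTR"),d("railBL","railBR"),d("stopI","stopO")-90])); 
ex=np.array([np.cos(yaw),np.sin(yaw)]);ey=np.array([-ex[1],ex[0]])
O=np.array([585,28.])
print(np.degrees(yaw))
for k in W: v=W[k][:2]-O; print(k,W[k].round(1),(v@ex).round(1),(v@ey).round(1))
E
```

```text
yaw rail -16.32458493539331 -16.543129229871216 stop -16.96942583571507 wall -16.128773282126957 b -15.708694075245518 a -15.84393027644495
-16.612380000326535
railTL [464.6 179.6  85. ] -158.7 110.8
railBL [452.1 143.1  85. ] -160.2 72.3
stopO [561.1 104.6  85. ] -44.8 66.6
stopI [520.2 -29.5  85. ] -45.7 -73.6
stopRO [554.4 106.5  85. ] -51.8 66.5
stopRI [513.5 -27.6  85. ] -52.7 -73.7
railBR [749.   54.9  85. ] 149.4 72.7
railTR [758.9  93.4  85. ] 147.9 112.4
wallO [748.  51.  86.] 149.6 68.7
wallI [707.3 -89.5  86. ] 150.8 -77.7
b1 [686.8  66.   84. ] 86.7 65.5
b2 [712.3  58.1  84. ] 113.4 65.3
b3 [672.3 -75.   84. ] 113.1 -73.7
b4 [649.  -68.5  84. ] 88.9 -74.2
a1 [718.1  58.6  84. ] 118.8 67.4
a2 [743.1  51.6  84. ] 144.8 67.9
a3 [705.  -81.9  84. ] 146.4 -71.0
a4 [680.2 -75.   84. ] 120.7 -71.5
fenceTL [413.7  -7.5  40. ] -154.0 -83.0
hous1 [448.7  79.9  37. ] -145.4 10.7
hous2 [499.1  67.9  37. ] -93.7 13.7
```

```bash
python3 - <<'E'
from h import *
plan([606,18.1,100],(.9588,-.284)); print(tool()[1].round(4))
E
```

```text
shift [189.7   2.7   4.8] turn [np.float64(0.79)] p [604.9  23.5 289.7] F [-0.1 -1.  -1.8] t 5.875 open 25.7
[[-1.000e-03  9.626e-01 -2.708e-01]
 [-1.000e-04 -2.708e-01 -9.626e-01]
 [-1.000e+00 -9.000e-04  4.000e-04]]
```

```bash
python3 -m jog '[0,0,3,5,0.8, 0,50,0,0,0, 0,50,0,0,0, 0,40,0,0,0, 0,0,0,0,0]'
python3 - <<'E'
from h import *
plan([606,18.1,50],(.9588,-.284))
im=manip.camera("scene"); crop(im,205,100,240,180,3,"s3.png")
im=manip.camera("wrist"); cv2.imwrite("pics/w3.png",im)
E
```

```text
t: 6.5
ee_pos: [604.9, 15.4, 148.3]
tcp_rot: [1.421, 1.058, -1.428]
wrist_force: [-0.1, 0.1, -0.1]
opening: 25.5
shift [98.3  0.7 -3. ] turn [np.float64(-0.42)] p [604.9  15.4 148.3] F [-0.1  0.1 -0.1] t 6.5 open 25.5
```

View pics/s3.png

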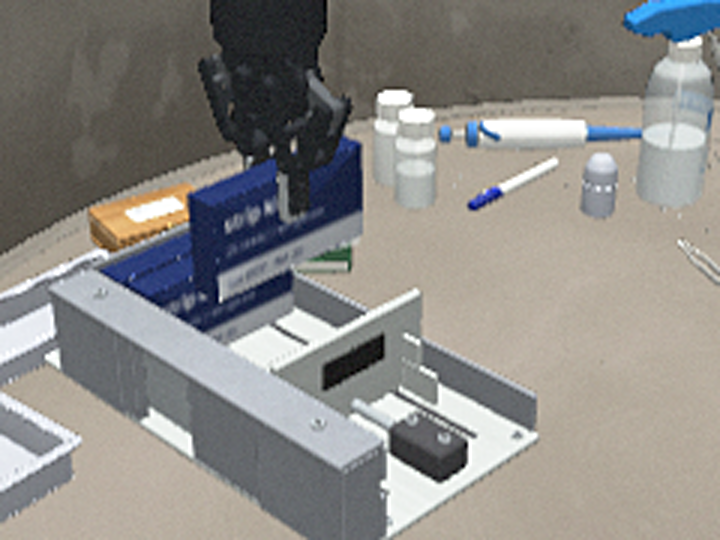

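View pics/w3.png

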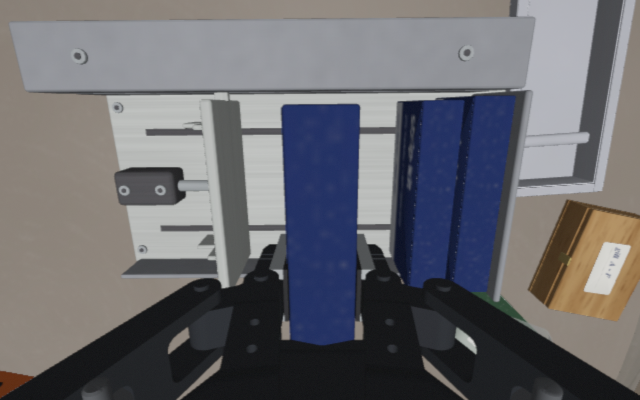

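```bash
python3 - <<'E'
from h import *
ci=manip.camera_info("wrist"); p,M,s=tool()
ex=np.array([.9588,-.284]);ey=np.array([.284,.9588])
for u,v in[(284,105),(358,105),(284,340),(355,343)]:
    w=onz("",u,v,p[2]+35,ci); d=w[:2]-p[:2]; print("wrist",w.round(1),d@ex,d@ey)
for u,v,dz in[(190/3,190/3,35),(362/3,145/3,35),(218/3,302/3,-41),(194/3,298/3,-41)]:
    w=onz("scene",205+u,100+v,p[2]+dz); d=w[:2]-p[:2]; print("scene",w.round(1),d@ex,d@ey)
E
```

```text
wrist [614.7  85.8 186.7] -12.287221390473464 69.46940321678112
wrist [637.8  78.8 186.7] 11.871844156487363 69.29490486401909
wrist [585.3  -0.8 186.7] -15.867394949686888 -21.901909285393366
wrist [612.4 -10.6 186.7] 12.82883896190719 -23.578583107116618
scene [630.7  82.7 186.7] 3.8895928474283803 71.04700963325455
scene [564.3 -32.9 186.7] -26.95846390156869 -58.702399877622966
scene [608.8  90.5 110.7] -19.287427150224197 72.30842016180358
scene [626.3  93.7 110.7] -3.404364016331572 80.32959211057974
```

```bash
python3 - <<'E'
from h import *
ci=manip.camera_info("wrist"); p,M,s=tool(); im=manip.camera("wrist"); print(p)
cv2.imwrite("pics/w4.png",im)
crop(im,0,0,260,300,2.6,"w4a.png"); crop(im,380,0,260,200,3,"w4b.png")
import json; json.dump({k:np.array(v).tolist() for k,v in ci.items()},open("w4.json","w"))
E
```

```text
[606.77548388  15.68345541 151.69072369]
```

View pics/w4a.png

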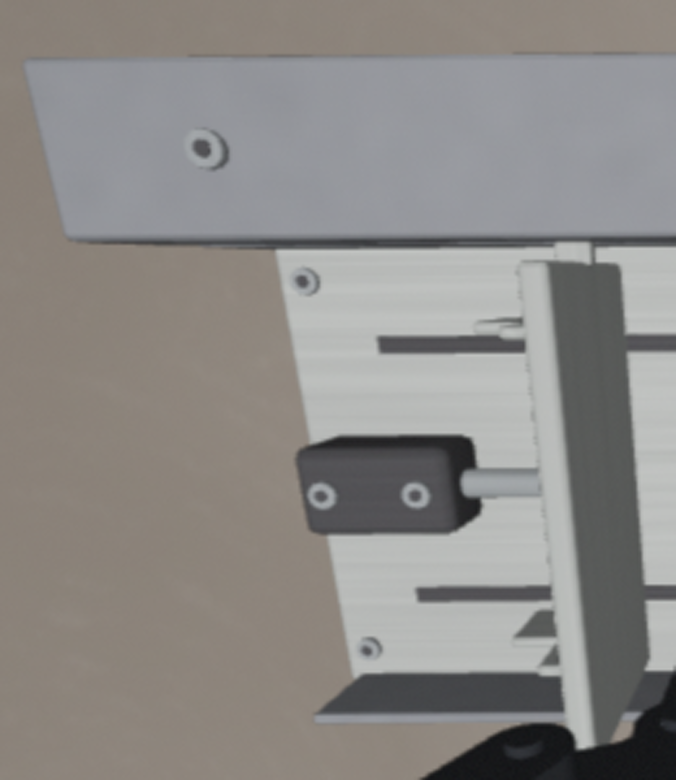

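View pics/w4b.png

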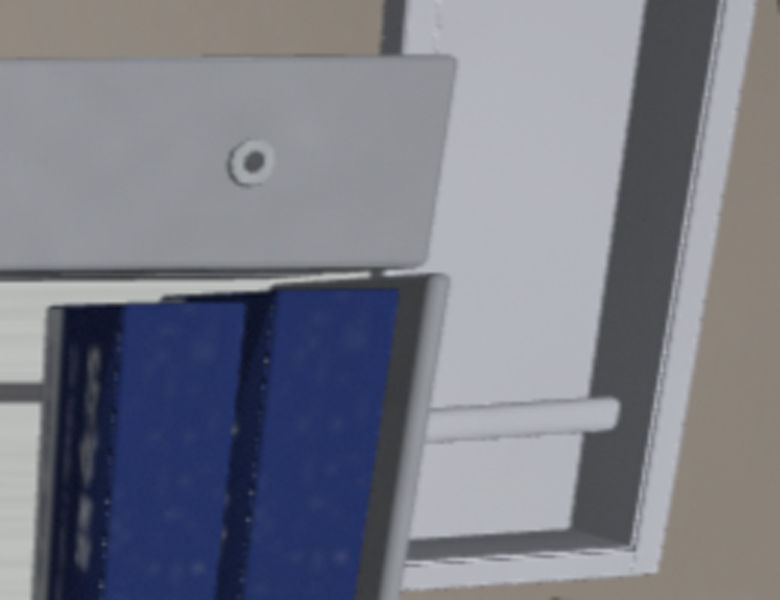

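```bash
python3 - <<'E'
from h import *
import json
ci=json.load(open("w4.json"))
P={"TL":(25/2.6,60/2.6,85),"BL":(65/2.6,237/2.6,85),"TR":(380+456/3,58/3,85),"BR":(380+425/3,266/3,85),"sO":(548/2.6,262/2.6,85),"sI":(598/2.6,748/2.6,85),"fence":(318/2.6,720/2.6,40),"wallO":(380+428/3,275/3,86),"b1":(380+122/3,306/3,84),"a1":(380+275/3,290/3,84)}
W={k:onz("",u,v,z,ci) for k,(u,v,z) in P.items()}
d=lambda a,b:np.degrees(np.arctan2(*(W[b]-W[a])[[1,0]]))
print(d("TL","TR"),d("BL","BR"),d("sI","sO")-90)
y=np.radians(-16.4); ex=np.array([np.cos(y),np.sin(y)]);ey=np.array([-ex[1],ex[0]]); O=np.array([588.8,23.2])
for k in W: v=W[k][:2]-O; print(k,W[k].round(1),(v@ex).round(1),(v@ey).round(1))
E
```

```text
-16.53139323163787 -16.638060755996424 -16.151846273724786
TL [463.4 180.2  85. ] -164.6 115.2
BL [451.8 143.7  85. ] -165.5 76.9
TR [759.5  92.4  85. ] 144.2 114.5
BR [748.6  55.   85. ] 144.3 75.6
sO [560.4 104.6  85. ] -50.2 70.1
sI [523.4 -23.2  85. ] -49.6 -63.0
fence [413.6  -7.8  40. ] -159.3 -79.2
wallO [748.4  53.1  86. ] 144.7 73.8
b1 [686.9  65.4  84. ] 82.2 68.2
a1 [718.4  59.2  84. ] 114.2 71.1
```

```bash
python3 - <<'E'
from h import *
plan([606,18.1,50],(.9588,-.284))
E
python3 -m jog '[0,20,0,-2,-0.4, 0,30,0,0,0, 0,20,0,0,0, 0,15,0,0,0, 0,0,0,0,0]'
python3 - <<'E'
from h import *
plan([606,18.1,50],(.9588,-.284))
E
```

```text
shift [102.2  -1.9  -1.7] turn [np.float64(-0.4)] p [607.1  15.9 152.2] F [-0.2 -0.5 -1. ] t 6.65 open 25.7
t: 7.28
ee_pos: [607.0, 18.4, 65.6]
tcp_rot: [1.418, 1.059, -1.418]
wrist_force: [-0.6, -0.2, -1.0]
opening: 25.2
shift [15.6 -0.9  0.6] turn [np.float64(0.03)] p [607.   18.4  65.6] F [-0.6 -0.2 -1. ] t 7.275 open 25.2
```

Inside with no contact. Lower to floor.

```bash
python3 -m jog '[0,8,0,0,0, 0,4,0,0,0, 0,4,0,0,0, 0,1,0,0,0, 0,0,0,0,0]'
python3 - <<'E'
from h import *
plan([606,18.1,50],(.9588,-.284))
E
```

```text
t: 7.9
ee_pos: [607.0, 18.6, 49.0]
tcp_rot: [1.418, 1.059, -1.417]
wrist_force: [-2.4, 0.1, 7.9]
opening: 25.6
shift [-1.  -0.8  0.7] turn [np.float64(0.03)] p [607.   18.6  49. ] F [-2.4  0.1  7.9] t 7.9 open 25.6
```

```bash
python3 -m jog '[0.5,0,0,0,0, 0.6,0,0,0,0, 0.6,0,0,0,0, 0.6,0,0,0,0, 0.6,0,0,0,0, 0.6,-30,0,0,0, 0.6,-50,0,0,0, 0.6,-50,0,0,0, 0,-50,0,0,0, 0,0,0,0,0]'
python3 - <<'E'
from h import *
crop(manip.camera("scene"),205,140,200,150,4,"s5.png")
cv2.imwrite("pics/w5.png",manip.camera("wrist"))
print(tool()[2])
E
```

```text
t: 9.15
ee_pos: [608.1, 18.5, 232.2]
tcp_rot: [1.421, 1.054, -1.412]
wrist_force: [0.2, -0.6, -0.4]
opening: 15.6
{'t': 9.25, 'joint_positions': array([-7.81305687e-02,  4.67916262e-01,  1.60907691e+00, -1.00132751e-04,
        1.06425372e+00,  2.09416905e-01]), 'qd': array([-0.00086783,  0.02889209,  0.01771165,  0.00064742, -0.00169818,
       -0.00203522]), 'effort': array([ 6.90822699e-02, -6.25115633e+01, -2.70918024e+01,  8.90622450e-04,
        6.45695580e-02, -2.34779475e-05]), 'ee_pos': array([606.61374994,  18.58748639, 228.25466025]), 'tcp_rot': array([ 1.4178738 ,  1.05891352, -1.41751584]), 'wrist_force': array([ 0.48857551, -0.15467293, -0.22181215]), 'wrist_torque': array([ 0.03708072, -0.00266661, -0.00890346]), 'opening': 1.11860841324119}
```

View pics/s5.png

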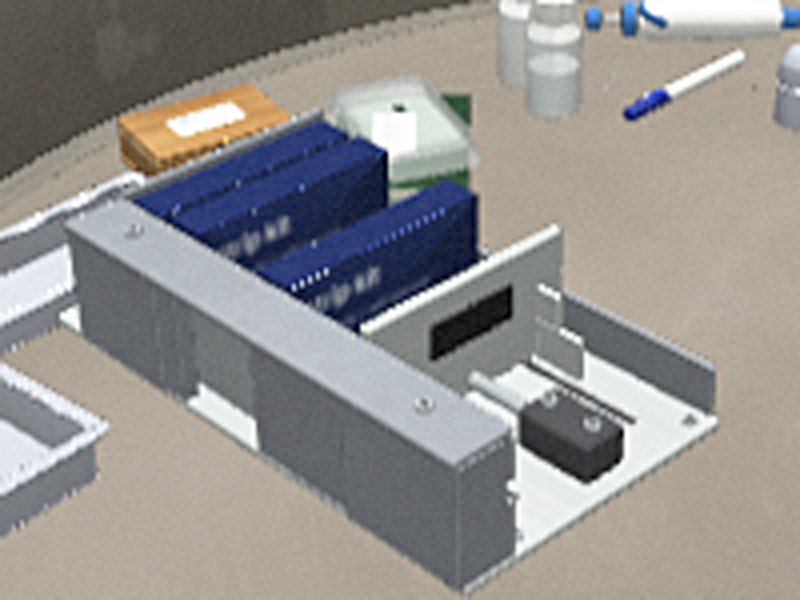

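View pics/w5.png

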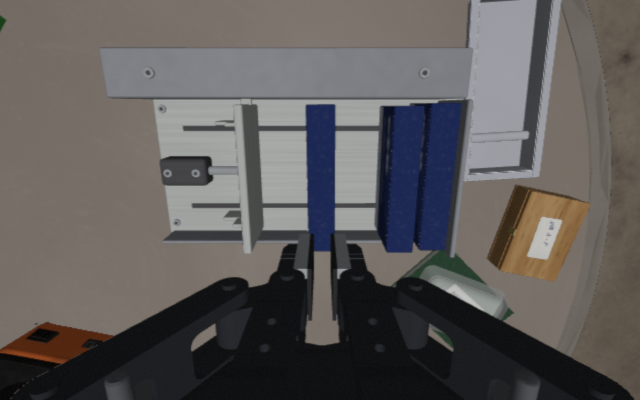

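```bash
python3 -m jog '[0,0,-38,-43,0, 0,0,-38,-43,0, 0,0,-38,-43,0, 0,0,-38,-43,0, 0,0,-38,-43,0, 0,0,-38,-43,0, 0,0,-59,-2,0, 0,0,-59,-2,0, 0,0,-59,-2,0, 0,0,-59,-2,0, 0,0,-59,-2,0, 0,0,-59,-2,0]'
python3 - <<'E'
from h import *
p,M,s=tool(); print(s["t"],p,M.round(3).tolist(),s["joint_positions"].round(3))
E
```

```text
t: 10.75
ee_pos: [123.3, 442.4, 227.0]
tcp_rot: [1.416, 1.058, -1.419]
wrist_force: [-0.0, 1.4, 0.4]
opening: 0.1
10.75 [123.33471615 442.37607935 227.00503631] [[-0.001, 0.959, -0.284], [-0.002, -0.284, -0.959], [-1.0, -0.0, 0.002]] [ 1.155  0.262  1.952 -0.     0.929  1.443]
```

```bash
python3 -m jog '[0,0,-58,0,0, 0,0,0,25,0, 0,0,0,25,0, 0,0,0,25,0, 0,0,0,25,0, 0,0,0,0,0]'
python3 - <<'E'
from h import *
p,M,s=tool(); print(s["t"],p,M.round(3).tolist(),s["joint_positions"].round(3))
E
```

```text
t: 11.5
ee_pos: [40.9, 361.6, 227.4]
tcp_rot: [1.416, 1.058, -1.419]
wrist_force: [-0.3, 0.8, 0.4]
opening: -0.2
11.5 [ 40.86204583 361.6094885  227.41974953] [[-0.001, 0.959, -0.283], [-0.002, -0.283, -0.959], [-1.0, 0.0, 0.002]] [ 1.276  0.121  2.146 -0.     0.877  1.564]
```

```bash
cat > kin.py <<'E'
import numpy as np
from scipy.optimize import least_squares
D=[(264.36,-566.07,230.71,.49158,1.55946),(465.8,-177.6,239.2,.303,1.852),(606.61,18.587,228.25,.467916,1.609077),(123.33,442.38,227.0,.262,1.952),(40.86,361.61,227.42,.121,2.146)]
E
python3 - <<'E'
from kin import *
from h import *
D=np.array(D); j1=np.array([-1.23956,-.497,-.07813,1.155,1.276])
lat=-D[:,0]*np.sin(j1)+D[:,1]*np.cos(j1); rad=D[:,0]*np.cos(j1)+D[:,1]*np.sin(j1); print(lat,rad)
# ur-like: rad=A sin j2+B sin(j2+j3)+r0 ; z=H+A cos j2+B cos(j2+j3)
def f(x): A,B,r0,H=x; return np.r_[r0+A*np.sin(D[:,3])+B*np.sin(D[:,3]+D[:,4])-rad, H+A*np.cos(D[:,3])+B*np.cos(D[:,3]+D[:,4])-D[:,2]]
s=least_squares(f,[600,600,0,0]); print(s.x,s.fun.round(1))
E
```

```text
[65.896672   65.97567975 65.8765343  65.86381878 65.966612  ] [621.272149   494.12408328 603.30875255 454.50226696 357.88229601]
[ 614.0067376   400.73224804  -24.06223245 -125.50925645] [-0.1 -0.7  0.   1.1 -0.4 -0.1  0.3 -0.   0.2 -0.4]
```

```bash
python3 -m jog '[0,-30,44,-4,0, 0,-30,44,-4,0, 0,-30,44,-4,0, 0,-30,44,-4,0, 0,-30,44,-4,0, 0,-30,43,-4,0, 0,-20,35,43,0, 0,-20,35,43,0, 0,-20,35,43,0, 0,-20,35,43,0, 0,-20,36,44,0, 0,-20,36,44,0]'
python3 -m jog '[0,0,-6,56,0, 0,0,-6,56,0, 0,0,-6,56,0, 0,0,-6,56,0, 0,0,-6,56,0, 0,0,-6,54,0, 0,0,0,0,0]'
python3 - <<'E'
from h import *
p,M,s=tool(); print(s["t"],p,M.round(3).tolist(),s["joint_positions"].round(3))
cv2.imwrite("pics/w6.png",manip.camera("wrist"))
cv2.imwrite("pics/s6.png",manip.camera("scene"))
E
```

```text
t: 13.0
ee_pos: [431.2, -0.0, 528.3]
tcp_rot: [1.418, 1.06, -1.419]
wrist_force: [0.4, 0.6, -0.3]
opening: 0.0
t: 13.88
ee_pos: [299.9, -311.6, 526.7]
tcp_rot: [1.422, 1.06, -1.422]
wrist_force: [0.8, 0.2, -0.0]
opening: -0.5
13.875 [ 299.93924094 -311.55208477  526.68223601] [[-0.002, 0.958, -0.288], [0.002, -0.288, -0.958], [-1.0, -0.003, -0.002]] [-0.957  0.025  1.444 -0.     1.675 -0.665]
```

View pics/w6.png

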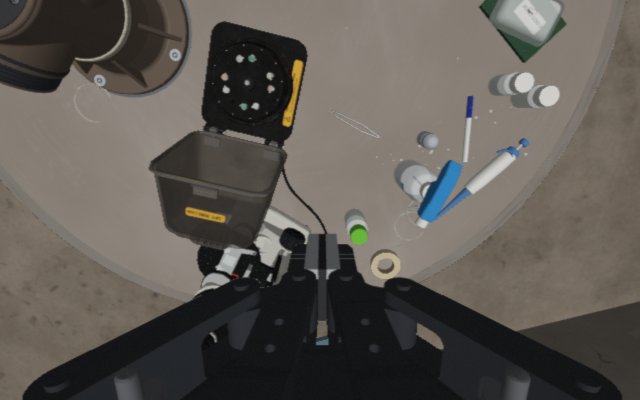

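View pics/s6.png

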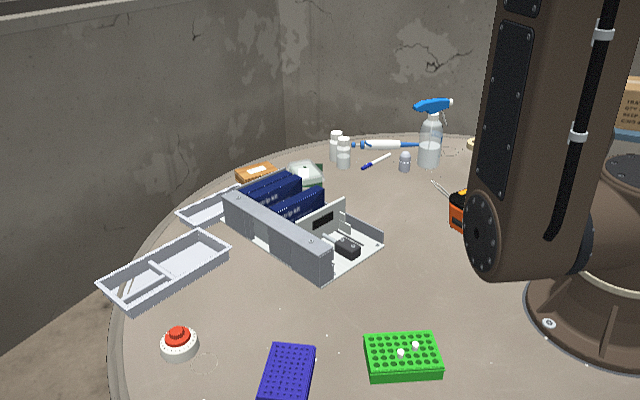

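```bash
python3 -m jog '[0,-20,-44,32,0, 0,-20,-44,32,0, 0,-20,-44,32,0, 0,-20,-44,32,0, 0,-20,-44,32,0, 0,-20,-44,32,0, 0,-20,-44,32,0, 0,-20,0,0,0, 0,0,0,0,0]'
python3 - <<'E'
from h import *
p,M,s=tool(); print(s["t"],p,M.round(3).tolist(),s["joint_positions"].round(3))
cv2.imwrite("pics/w7.png",manip.camera("wrist"))
E
```

```text
t: 15.1
ee_pos: [-57.6, -435.8, 688.8]
tcp_rot: [1.416, 1.058, -1.418]
wrist_force: [-0.5, -0.1, -0.7]
opening: 0.0
15.1 [ -57.61503599 -435.81356309  688.81877373] [[-0.0, 0.959, -0.283], [-0.002, -0.283, -0.959], [-1.0, 0.0, 0.002]] [-1.853  0.093  0.968  0.     2.079 -1.566]
```

View pics/w7.png

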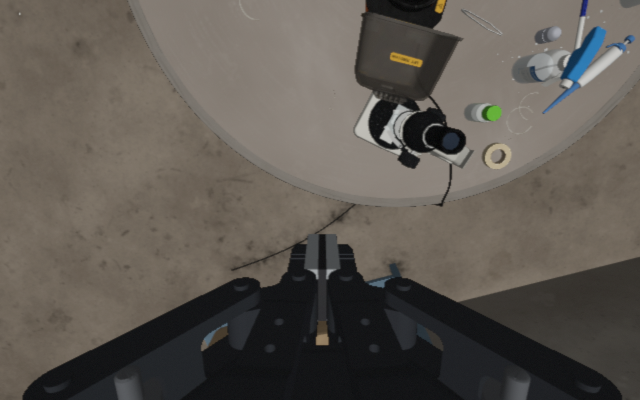

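```bash
python3 -m jog '[0,-50,0,0,0, 0,0,0,40,0, 0,0,0,40,0, 0,0,0,0,0]'
python3 - <<'E'
from h import *
p,M,s=tool(); print(s["t"],p,M.round(3).tolist(),s["joint_positions"].round(3))
E
python3 -m jog '[0,0,0,40,0, 0,0,0,0,0]'
python3 - <<'E'
from h import *
p,M,s=tool(); print(s["t"],p,M.round(3).tolist(),s["joint_positions"].round(3))
E
python3 -m jog '[0,0,0,40,0, 0,0,0,0,0]'
python3 - <<'E'
from h import *
p,M,s=tool(); print(s["t"],p,M.round(3).tolist(),s["joint_positions"].round(3))
E
```

```text
t: 15.65
ee_pos: [-80.6, -515.5, 735.0]
tcp_rot: [1.421, 1.064, -1.413]
wrist_force: [0.8, -0.0, -1.2]
opening: -0.1
15.65 [ -80.57537332 -515.46407128  734.95386782] [[0.002, 0.96, -0.282], [0.005, -0.282, -0.959], [-1.0, 0.0, -0.006]] [-1.853  0.31   0.553  0.     2.284 -1.567]
t: 15.9
ee_pos: [-91.9, -552.9, 735.8]
tcp_rot: [1.42, 1.063, -1.414]
wrist_force: [0.1, -1.2, 0.3]
opening: -0.2
15.9 [ -91.87424575 -552.86841694  735.80750921] [[0.001, 0.959, -0.282], [0.004, -0.282, -0.959], [-1.0, 0.0, -0.004]] [-1.853  0.408  0.391  0.     2.347 -1.567]
t: 16.15
ee_pos: [-102.7, -588.2, 736.5]
tcp_rot: [1.419, 1.062, -1.415]
wrist_force: [-0.5, -0.8, -1.1]
opening: -0.2
16.15 [-102.65415681 -588.17757978  736.53699743] [[0.001, 0.959, -0.283], [0.003, -0.283, -0.959], [-1.0, 0.0, -0.003]] [-1.854  0.539  0.145  0.     2.461 -1.568]
```

j3 is nearly straight (0.145); now push past the limit.

```bash
python3 -m jog '[0,0,0,30,0, 0,0,0,30,0, 0,0,0,30,0, 0,0,0,0,0]'
python3 - <<'E'
from h import *
p,M,s=tool(); print(s["t"],p,M.round(3).tolist(),s["joint_positions"].round(3))
E
```

```text
t: 16.65
ee_pos: [-122.9, -642.9, 700.7]
tcp_rot: [1.403, 1.046, -1.427]
wrist_force: [-0.1, 0.9, -0.3]
opening: -0.2
16.65 [-122.86049554 -642.87043727  700.65344396] [[-0.003, 0.959, -0.284], [-0.018, -0.284, -0.959], [-1.0, 0.002, 0.018]] [-1.861  0.641  0.052  0.003  2.431 -1.571]
```

```bash
python3 -m jog '[0,-60,0,60,0, 0,0,0,0,0]'
python3 - <<'E'
from h import *
p,M,s=tool(); print(s["t"],p,M[:,0].round(4).tolist(),s["joint_positions"].round(3))
E
python3 -m jog '[0,-60,0,0,0, 0,-60,0,0,0]'
python3 - <<'E'
from h import *
p,M,s=tool(); print(s["t"],p,M[:,0].round(4).tolist(),s["joint_positions"].round(3))
E
python3 -m jog '[0,0,0,0,0, 0,0,0,0,0]'
python3 - <<'E'
from h import *
p,M,s=tool(); print(s["t"],p,M[:,0].round(4).tolist(),s["joint_positions"].round(3))
E
```

```text
t: 16.9
ee_pos: [-127.8, -646.3, 704.2]
tcp_rot: [1.378, 1.024, -1.442]
wrist_force: [1.1, 0.5, 0.4]
opening: 0.0
16.9 [-127.78706564 -646.30654166  704.19927268] [-0.0096, -0.0485, -0.9988] [-1.868  0.638  0.048  0.008  2.407 -1.575]
t: 17.15
ee_pos: [-116.6, -590.5, 756.0]
tcp_rot: [1.349, 0.999, -1.459]
wrist_force: [0.1, 0.2, 0.6]
opening: -0.0
17.15 [-116.55841267 -590.46033546  755.99522553] [-0.016, -0.0825, -0.9965] [-1.88   0.554  0.048  0.015  2.456 -1.58 ]
t: 17.4
ee_pos: [-116.8, -591.5, 755.0]
tcp_rot: [1.35, 1.0, -1.458]
wrist_force: [-0.1, 0.2, -0.5]
opening: -0.2
17.4 [-116.80576062 -591.53736552  755.03790836] [-0.0159, -0.0818, -0.9965] [-1.879  0.555  0.049  0.015  2.455 -1.58 ]
```

```bash
python3 -m jog '[0,-40,0,60,0, 0,-40,0,60,0, 0,-40,0,60,0, 0,-40,0,60,0]'
python3 - <<'E'
from h import *
p,M,s=tool(); print(s["t"],p,M[:,0].round(4).tolist(),s["joint_positions"].round(3))
E
python3 -m jog '[0,-62,0,30,0, 0,-62,0,30,0, 0,-62,0,30,0, 0,-62,0,30,0]'
python3 - <<'E'
from h import *
p,M,s=tool(); print(s["t"],p,M[:,0].round(4).tolist(),s["joint_positions"].round(3))
E
```

```text
t: 17.9
ee_pos: [-144.6, -643.2, 736.8]
tcp_rot: [1.262, 0.925, -1.508]
wrist_force: [-0.7, 0.2, -0.6]
opening: -0.1
17.9 [-144.63075995 -643.22839947  736.81152272] [-0.0378, -0.1847, -0.9821] [-1.902  0.592  0.048  0.033  2.313 -1.589]
t: 18.4
ee_pos: [-136.6, -577.8, 806.9]
tcp_rot: [1.17, 0.85, -1.555]
wrist_force: [-0.6, 0.3, 1.0]
opening: -0.2
18.4 [-136.57869651 -577.84874528  806.87724694] [-0.0616, -0.2868, -0.956] [-1.933  0.479  0.048  0.06   2.319 -1.598]
```

```bash
python3 -m jog '[0,-40,0,60,0, 0,-40,0,60,0, 0,-40,0,60,0, 0,-62,0,30,0, 0,-62,0,30,0, 0,-62,0,30,0]'
python3 - <<'E'
from h import *
p,M,s=tool(); print(s["t"],p,M[:,0].round(4).tolist(),s["joint_positions"].round(3))
E
```

```text
t: 19.15
ee_pos: [-139.8, -539.5, 864.7]
tcp_rot: [1.026, 0.733, -1.621]
wrist_force: [0.7, -0.3, 0.2]
opening: 0.3
19.15 [-139.81821624 -539.52572354  864.65581446] [-0.0988, -0.4381, -0.8935] [-1.982  0.392  0.047  0.108  2.241 -1.606]
```

```bash
python3 -m jog '[0,-40,0,60,0, 0,-40,0,60,0, 0,-40,0,60,0, 0,-40,0,60,0, 0,0,0,0,0]'
python3 - <<'E'
from h import *
p,M,s=tool(); print(s["t"],p,M.round(4).tolist(),s["joint_positions"].round(3))
E
```

```text
t: 19.77
ee_pos: [-152.8, -556.1, 883.7]
tcp_rot: [0.92, 0.648, -1.663]
wrist_force: [-0.1, -0.1, 0.4]
opening: 0.0
19.775 [-152.79076101 -556.09293504  883.7443199 ] [[-0.1251, 0.9607, -0.2479], [-0.5395, -0.2755, -0.7956], [-0.8326, 0.0342, 0.5528]] [-2.004  0.383  0.048  0.134  2.129 -1.61 ]
```

```bash
cat >> h.py <<'E'
EX=np.array([.9588,-.284,0]);EY=np.array([.284,.9588,0]);O0=np.array([588.8,23.2,0])
def rk(x,y,z): return O0+EX*x+EY*y+np.array([0,0,z])
def inrk(p): p=np.array(p)-O0; return np.array([p@EX,p@EY,p[2]])
def legs(*pts,step=58):
    p,M,s=tool()
    for q in pts:
        d=M.T@(np.array(q,float)-p); n=int(np.ceil(np.linalg.norm(d)/step)); print(n,"rows of",(d/n).round(1),"to",np.round(q,1)); p=np.array(q,float)
def st():
    p,M,s=tool(); F=s["wrist_force"]
    print("t",s["t"],"rack",inrk(p).round(1),"F rack",np.array([F@EX,F@EY,F[2]]).round(1),"tx rack",np.array([M[:,0]@EX,M[:,0]@EY,M[2,0]]).round(3),"ty",np.array([M[:,1]@EX,M[:,1]@EY,M[2,1]]).round(3),"q",s["joint_positions"].round(2),"open",round(s["opening"],1))
E
python3 - <<'E'
from h import *
legs((150,-480,600),(430,-120,450),rk(20,160,200))
for u,v in[(230,243),(95,285),(200,228)]: print(inrk(onz("scene",u,v,25)).round(0))
E
```

```text
8 rows of [ 19.7  32.5 -36.6] to [ 150 -480  600]
9 rows of [-11.6  18.3 -48.7] to [ 430 -120  450]
8 rows of [  2.9  15.7 -53.1] to [653.4 170.9 200. ]
[ 53. 161.  25.]
[122. 413.  25.]
[147. 175.  25.]
```

```bash
python3 -m jog '[0,20,32,-37,0, 0,20,32,-37,0, 0,20,32,-37,0, 0,20,32,-37,0, 0,20,32,-37,0, 0,20,32,-37,0, 0,20,32,-37,0, 0,20,32,-37,0]'
python3 -m jog '[0,-12,18,-49,0, 0,-12,18,-49,0, 0,-12,18,-49,0, 0,-12,18,-49,0, 0,-12,18,-49,0, 0,-12,18,-49,0, 0,-12,18,-49,0, 0,-12,18,-49,0, 0,-12,18,-49,0, 0,0,0,0,0]'
python3 - <<'E'
from h import *
st()
legs((430,-120,450),rk(20,160,200))
E
```

```text
t: 20.78
ee_pos: [124.5, -488.1, 625.4]
tcp_rot: [0.925, 0.644, -1.662]
wrist_force: [-0.4, -2.1, 0.4]
opening: 0.0
t: 22.02
ee_pos: [404.7, -122.8, 477.9]
tcp_rot: [0.921, 0.649, -1.66]
wrist_force: [-0.9, -0.8, 0.5]
opening: -0.2
t 22.025 rack [-135.1 -192.3  477.9] F rack [-0.6 -1.   0.5] tx rack [ 0.036 -0.552 -0.833] ty [0.999 0.011 0.036] q [-0.12  0.05  1.64 -0.58  1.53  0.22] open -0.2
1 rows of [ 18.6  22.6 -23.9] to [ 430 -120  450]
8 rows of [  3.   15.8 -53.1] to [653.4 170.9 200. ]
```

```bash
python3 -m jog '[0,19,23,-24,0, 0,3,16,-53,0, 0,3,16,-53,0, 0,3,16,-53,0, 0,3,16,-53,0, 0,3,16,-53,0, 0,3,16,-53,0, 0,3,16,-53,0, 0,3,15,-53,0, 0,0,0,0,0]'
python3 - <<'E'
from h import *
st()
legs(rk(20,150,60),rk(20,150,32),rk(20,125,32))
crop(manip.camera("scene"),180,60,280,210,2.8,"s8.png")
E
```

```text
t: 23.28
ee_pos: [655.3, 167.2, 198.9]
tcp_rot: [0.92, 0.647, -1.664]
wrist_force: [-0.1, -0.0, -0.3]
opening: 0.1
t 23.275 rack [ 22.8 157.  198.9] F rack [-0.1 -0.1 -0.3] tx rack [ 0.034 -0.554 -0.832] ty [0.999 0.008 0.035] q [ 0.33  0.74  1.28 -0.49  1.47  0.76] open 0.1
3 rows of [ 39.8  -2.6 -23.7] to [650.6 161.3  60. ]
1 rows of [ 23.3  -1.  -15.5] to [650.6 161.3  32. ]
1 rows of [13.8 -0.2 20.8] to [643.5 137.4  32. ]
```

View pics/s8.png

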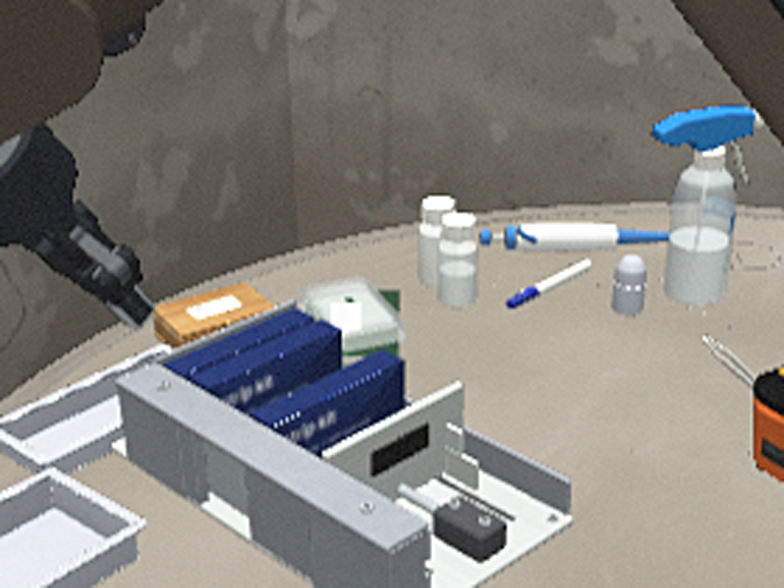

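```bash
python3 -m jog '[0,39,-2,-24,0, 0,40,-2,-24,0, 0,40,-2,-24,0, 0,23,-1,-15,0, 0,0,0,0,0]'
python3 - <<'E'
from h import *
st()
legs(rk(20,128,32)); im=manip.camera("scene"); crop(im,180,100,280,210,2.8,"s9.png")
E
```

```text
t: 23.95
ee_pos: [652.5, 160.1, 35.6]
tcp_rot: [0.923, 0.644, -1.664]
wrist_force: [-0.3, 0.4, 1.2]
opening: 0.0
t 23.95 rack [ 22.2 149.4  35.6] F rack [-0.4  0.3  1.2] tx rack [ 0.035 -0.553 -0.833] ty [0.999 0.006 0.038] q [ 0.32  0.92  1.38 -0.53  1.22  0.9 ] open 0.0
1 rows of [14.7 -2.5 15.9] to [644.3 140.2  32. ]
```

View pics/s9.png

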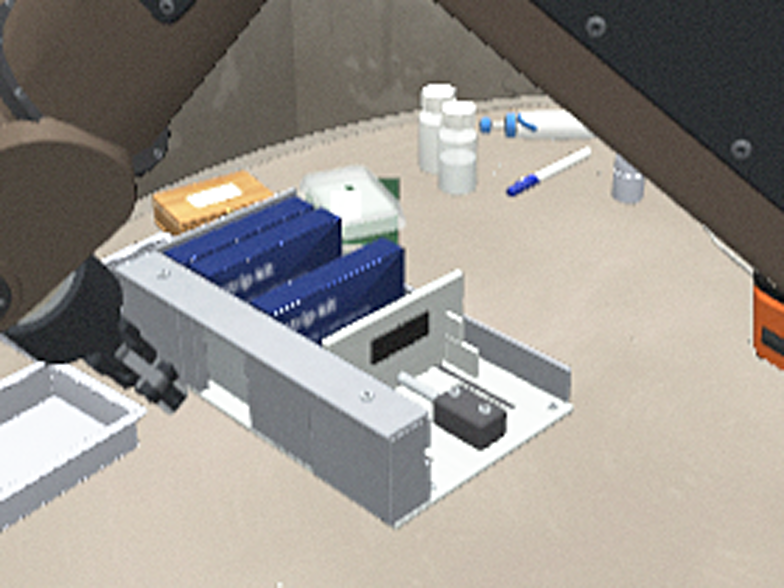

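```bash
python3 -m jog '[0,14,-2,16,0, 0,3,0,4,0, 0,0,0,0,0]'
python3 - <<'E'
from h import *
st()
E
python3 -m jog '[0,2.2,0,3.3,0, 0,2.2,0,3.3,0, 0,0,0,0,0]'
python3 - <<'E'
from h import *
st()
E
```

```text
t: 24.38
ee_pos: [644.5, 136.6, 34.3]
tcp_rot: [0.927, 0.643, -1.661]
wrist_force: [-0.0, 0.6, -0.4]
opening: 0.2
t 24.375 rack [ 21.2 124.5  34.3] F rack [-0.2  0.6 -0.4] tx rack [ 0.038 -0.551 -0.834] ty [0.999 0.006 0.041] q [ 0.3   0.9   1.44 -0.55  1.18  0.9 ] open 0.2
t: 24.75
ee_pos: [641.5, 128.7, 32.7]
tcp_rot: [0.925, 0.644, -1.662]
wrist_force: [-0.3, 0.4, -0.2]
opening: -0.3
t 24.75 rack [ 20.6 116.2  32.7] F rack [-0.4  0.3 -0.2] tx rack [ 0.036 -0.552 -0.833] ty [0.999 0.007 0.039] q [ 0.29  0.89  1.45 -0.55  1.17  0.9 ] open -0.3
```

```bash
for i in 1 ; do python3 -m jog '[0,2.2,0,3.3,0, 0,0,0,0,0]'; done
python3 - <<'E'
from h import *
st()
E
python3 -m jog '[0,2.2,0,3.3,0, 0,0,0,0,0]'
python3 - <<'E'
from h import *
st()
E
python3 -m jog '[0,1.1,0,1.7,0, 0,0,0,0,0]'
python3 - <<'E'
from h import *
st()
E
```

```text
t: 25.0
ee_pos: [640.3, 124.8, 32.7]
tcp_rot: [0.925, 0.644, -1.663]
wrist_force: [-0.4, -1.3, -0.3]
opening: 0.1
t 25.0 rack [ 20.5 112.1  32.7] F rack [-0.  -1.4 -0.3] tx rack [ 0.036 -0.552 -0.833] ty [0.999 0.007 0.039] q [ 0.28  0.89  1.46 -0.56  1.16  0.9 ] open 0.1
t: 25.25
ee_pos: [639.2, 121.0, 32.7]
tcp_rot: [0.925, 0.644, -1.663]
wrist_force: [-0.4, 0.6, 0.8]
opening: 0.1
t 25.25 rack [ 20.6 108.1  32.7] F rack [-0.5  0.5  0.8] tx rack [ 0.036 -0.552 -0.833] ty [0.999 0.007 0.039] q [ 0.28  0.89  1.47 -0.56  1.16  0.9 ] open 0.1
t: 25.5
ee_pos: [638.9, 119.6, 32.7]
tcp_rot: [0.925, 0.644, -1.662]
wrist_force: [1.1, 2.4, 0.1]
opening: -0.6
t 25.5 rack [ 20.6 106.6  32.7] F rack [0.4 2.6 0.1] tx rack [ 0.037 -0.551 -0.833] ty [0.999 0.007 0.039] q [ 0.27  0.89  1.47 -0.56  1.15  0.9 ] open -0.6
```

```bash
python3 -m jog '[0,1.1,0,1.7,0, 0,0,0,0,0]'
python3 - <<'E'
from h import *
st()
E
python3 -m jog '[0,1.1,0,1.7,0, 0,0,0,0,0]'
python3 - <<'E'
from h import *
st()
E
python3 -m jog '[0,1.1,0,1.7,0, 0,0,0,0,0]'
python3 - <<'E'
from h import *
st(); crop(manip.camera("scene"),180,100,280,210,2.8,"s10.png")
E
```

```text
t: 25.75
ee_pos: [638.3, 117.7, 32.7]
tcp_rot: [0.925, 0.644, -1.662]
wrist_force: [1.1, 4.2, -0.1]
opening: -0.2
t 25.75 rack [ 20.7 104.6  32.7] F rack [-0.1  4.3 -0.1] tx rack [ 0.037 -0.551 -0.834] ty [0.999 0.007 0.039] q [ 0.27  0.89  1.47 -0.56  1.15  0.9 ] open -0.2
t: 26.0
ee_pos: [637.6, 115.5, 32.8]
tcp_rot: [0.925, 0.644, -1.662]
wrist_force: [0.3, 3.2, -0.2]
opening: 0.1
t 26.0 rack [ 20.6 102.3  32.8] F rack [-0.7  3.1 -0.2] tx rack [ 0.036 -0.552 -0.833] ty [0.999 0.007 0.039] q [ 0.27  0.88  1.48 -0.56  1.15  0.9 ] open 0.1
t: 26.25
ee_pos: [637.0, 113.4, 32.7]
tcp_rot: [0.925, 0.644, -1.662]
wrist_force: [-0.1, 4.4, -0.4]
opening: -0.3
t 26.25 rack [ 20.6 100.2  32.7] F rack [-1.4  4.2 -0.4] tx rack [ 0.036 -0.552 -0.833] ty [0.999 0.007 0.039] q [ 0.27  0.88  1.48 -0.57  1.15  0.9 ] open -0.3
```

View pics/s10.png

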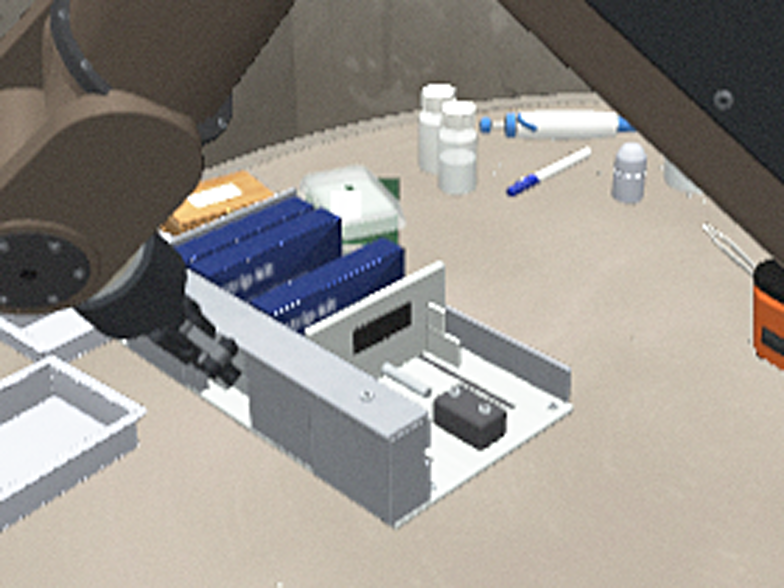

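```bash
python3 -m jog '[0,-11,0,-17,0, 0,-11,0,-17,0, 0,0,0,0,0]'
python3 - <<'E'
from h import *
st()
legs(rk(15,150,200),rk(-80,-12,200),rk(-80,-12,52))
E
```

```text
t: 26.68
ee_pos: [648.6, 153.9, 32.1]
tcp_rot: [0.924, 0.644, -1.661]
wrist_force: [-0.3, 0.5, 0.6]
opening: -0.1
t 26.675 rack [ 20.2 142.3  32.1] F rack [-0.5  0.4  0.6] tx rack [ 0.037 -0.552 -0.833] ty [0.999 0.008 0.039] q [ 0.32  0.91  1.41 -0.53  1.2   0.9 ] open -0.1
3 rows of [-48.1   0.5  28.8] to [645.8 162.8 200. ]
4 rows of [ 21.5 -24.1  34.1] to [508.7  34.4 200. ]
3 rows of [ 41.1  -1.9 -27.2] to [508.7  34.4  52. ]
```

```bash
python3 -m jog '[0,-48,0,29,0, 0,-48,0,29,0, 0,-48,1,29,0, 0,21,-24,34,0, 0,21,-24,34,0, 0,22,-24,34,0, 0,22,-24,34,0, 0,0,0,0,0, 0,41,-2,-27,0, 0,20,-1,-13,0, 0,0,0,0,0]'
python3 - <<'E'
from h import *
st()
legs(rk(-75,-12,52)); crop(manip.camera("scene"),180,100,280,210,2.8,"s11.png")
E
```

```text
t: 28.05
ee_pos: [507.6, 32.4, 125.8]
tcp_rot: [0.922, 0.645, -1.664]
wrist_force: [0.0, -0.0, 0.9]
opening: -0.1
t 28.05 rack [-80.5 -14.3 125.8] F rack [ 0.  -0.   0.9] tx rack [ 0.034 -0.553 -0.832] ty [0.999 0.007 0.037] q [ 0.19  0.6   1.85 -0.62  1.05  0.89] open -0.1
2 rows of [ 30.2   1.4 -21.4] to [513.5  33.   52. ]
```

View pics/s11.png

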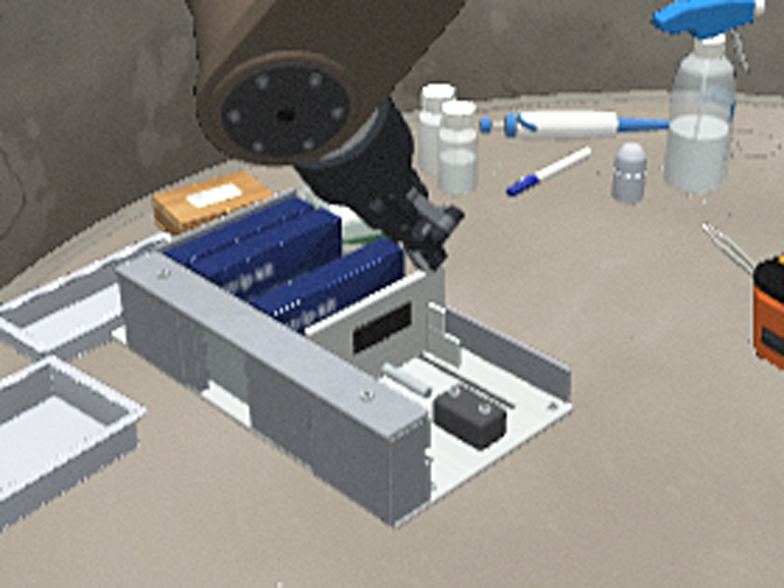

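```bash
python3 -m jog '[0,20,1,-14,0, 0,20,1,-14,0, 0,20,1,-14,0, 0,0,0,0,0]'
python3 - <<'E'
from h import *
st()
crop(manip.camera("scene"),180,100,280,210,2.8,"s12.png")
E
```

```text
t: 28.6
ee_pos: [514.2, 32.7, 54.0]
tcp_rot: [0.924, 0.644, -1.663]
wrist_force: [0.8, 1.0, 0.8]
opening: -0.4
t 28.6 rack [-74.3 -12.1  54. ] F rack [0.5 1.2 0.8] tx rack [ 0.036 -0.552 -0.833] ty [0.999 0.007 0.039] q [ 0.19  0.72  1.86 -0.68  0.94  1.  ] open -0.4
```

View pics/s12.png

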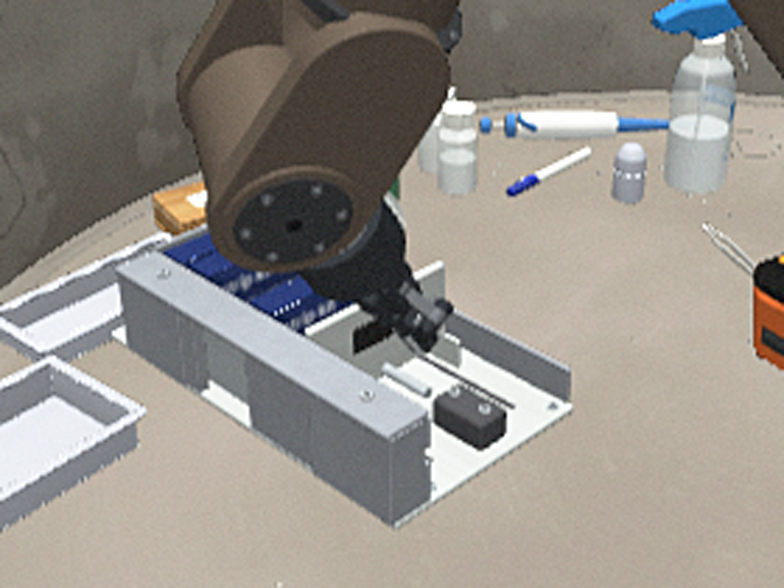

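```bash
python3 -m jog '[0,0.4,10,0,0, 0,0.4,8,0,0, 0,0.3,8,0,0, 0,0.3,8,0,0, 0,0.3,8,0,0, 0,0.3,8,0,0, 0,0,0,0,0]'
python3 - <<'E'
from h import *
st()
E
python3 -m jog '[0,0.3,8,0,0, 0,0.3,8,0,0, 0,0.3,8,0,0, 0,0.3,8,0,0, 0,0,0,0,0]'
python3 - <<'E'
from h import *
st()
crop(manip.camera("scene"),180,100,280,210,2.8,"s13.png")
E
```

```text
t: 29.52
ee_pos: [562.3, 17.5, 54.2]
tcp_rot: [0.925, 0.644, -1.662]
wrist_force: [0.7, 0.5, 2.7]
opening: 0.3
t 29.525 rack [-23.7 -13.   54.2] F rack [0.5 0.7 2.7] tx rack [ 0.037 -0.552 -0.833] ty [0.999 0.007 0.04 ] q [ 0.15  0.75  1.76 -0.67  0.98  0.92] open 0.3
t: 30.15
ee_pos: [592.9, 7.9, 54.4]
tcp_rot: [0.925, 0.644, -1.662]
wrist_force: [0.7, 1.2, 1.2]
opening: 0.1
t 30.15 rack [  8.3 -13.5  54.4] F rack [0.4 1.4 1.2] tx rack [ 0.037 -0.552 -0.833] ty [0.999 0.007 0.04 ] q [ 0.13  0.78  1.68 -0.66  1.01  0.87] open 0.1
```

View pics/s13.png

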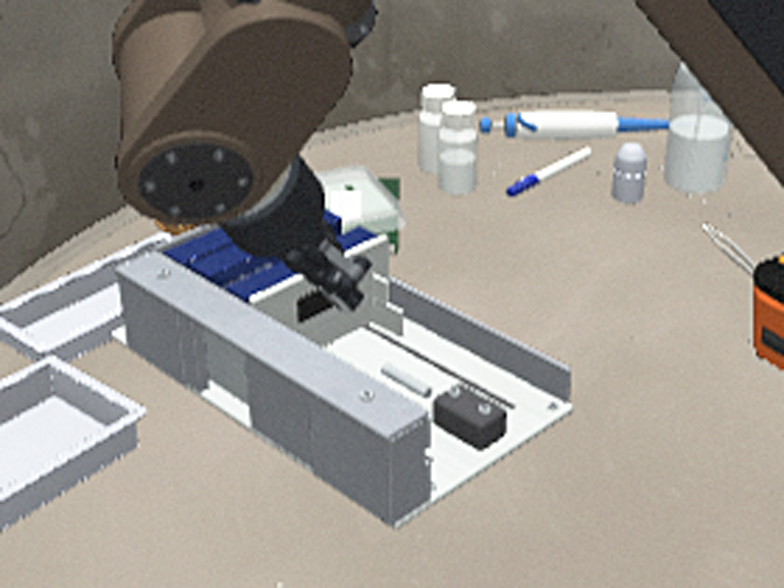

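```bash
python3 -m jog '[0,0.2,6,0,0, 0,0.2,6,0,0, 0,0.2,6,0,0]'
python3 -m jog '[0,0.2,4,0,0, 0,0.2,4,0,0]'
python3 - <<'E'
from h import *
st()
E
python3 -m jog '[0,0.1,3,0,0]'
python3 - <<'E'
from h import *
st()
E
python3 -m jog '[0,0.1,3,0,0]'
python3 - <<'E'
from h import *
st()
crop(manip.camera("scene"),180,100,200,150,4,"s14.png")
E
```

```text
t: 30.58
ee_pos: [609.8, 2.7, 54.6]
tcp_rot: [0.925, 0.644, -1.663]
wrist_force: [-3.7, 0.3, 0.2]
opening: 0.1
t: 30.82
ee_pos: [617.3, 0.4, 54.6]
tcp_rot: [0.925, 0.644, -1.662]
wrist_force: [-3.0, 2.7, 0.8]
opening: -0.2
t 30.825 rack [ 33.8 -13.8  54.6] F rack [-3.7  1.8  0.8] tx rack [ 0.036 -0.552 -0.833] ty [0.999 0.007 0.039] q [ 0.11  0.8   1.62 -0.65  1.04  0.83] open -0.2
t: 30.95
ee_pos: [620.1, -0.5, 54.7]
tcp_rot: [0.925, 0.644, -1.662]
wrist_force: [-4.1, 2.0, 2.0]
opening: -0.2
t 30.95 rack [ 36.7 -13.8  54.7] F rack [-4.5  0.7  2. ] tx rack [ 0.036 -0.552 -0.833] ty [0.999 0.007 0.039] q [ 0.11  0.8   1.61 -0.65  1.04  0.83] open -0.2
t: 31.08
ee_pos: [622.9, -1.3, 54.7]
tcp_rot: [0.925, 0.644, -1.662]
wrist_force: [-3.0, 2.2, 1.4]
opening: 0.2
t 31.075 rack [ 39.6 -13.9  54.7] F rack [-3.5  1.3  1.4] tx rack [ 0.036 -0.552 -0.833] ty [0.999 0.007 0.039] q [ 0.11  0.81  1.61 -0.65  1.04  0.83] open 0.2
```

View pics/s14.png

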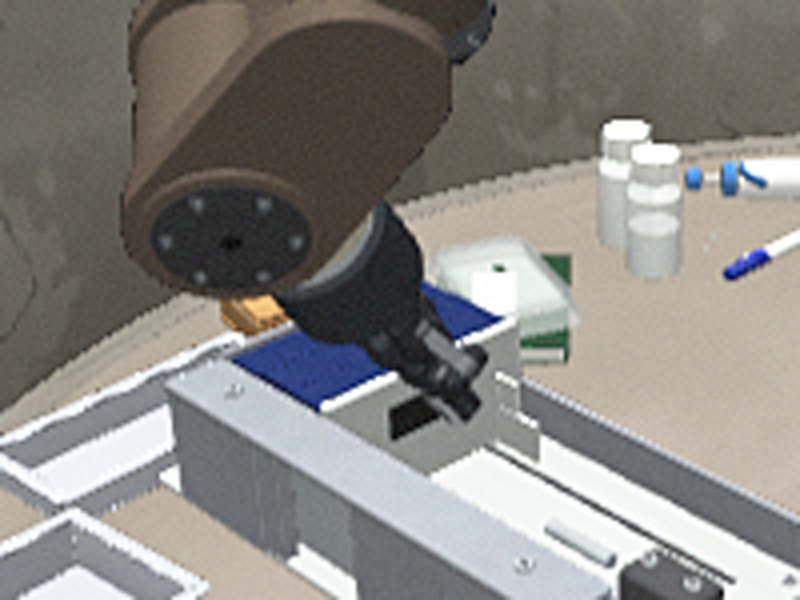

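```bash
for k in 1; do python3 -m jog '[0,0,2,0,0]' >/dev/null; python3 -c "from h import *; st()"; done
python3 -m jog '[0,0,2,0,0]' >/dev/null; python3 -c "from h import *; st()"
python3 -m jog '[0,0,1,0,0]' >/dev/null; python3 -c "from h import *; st()"
python3 -m jog '[0,0,1,0,0]' >/dev/null; python3 -c "from h import *; st()"
```

```text
t 31.25 rack [ 41.5 -13.9  54.7] F rack [-3.   0.3  1.3] tx rack [ 0.036 -0.552 -0.833] ty [0.999 0.007 0.039] q [ 0.11  0.81  1.6  -0.65  1.05  0.82] open 0.0
t 31.375 rack [ 43.  -13.9  54.7] F rack [-10.    2.2   3.5] tx rack [ 0.035 -0.552 -0.833] ty [0.999 0.006 0.038] q [ 0.1   0.81  1.6  -0.65  1.05  0.82] open -0.1
t 31.5 rack [ 43.3 -13.9  54.7] F rack [-13.3   2.6   4.8] tx rack [ 0.034 -0.553 -0.833] ty [0.999 0.006 0.037] q [ 0.1   0.81  1.6  -0.65  1.05  0.82] open 0.1
t 31.625 rack [ 43.4 -14.   54.7] F rack [-17.8   4.7   6.4] tx rack [ 0.032 -0.553 -0.833] ty [0.999 0.005 0.035] q [ 0.1   0.81  1.59 -0.65  1.05  0.82] open -0.2
```

```bash
python3 -m jog '[0,0,0,0,0, 0,0,0,0,0, 0,0,-3,0,0, 0,0,-8,0,0, 0,0,-20,0,0, 0,0,-20,0,0, 0,0,0,0,0]'
python3 -m jog '[0,-40,-10,28,0, 0,-48,-10,29,0, 0,-48,-40,29,0, 0,0,-50,0,0, 0,0,-50,0,0, 0,-20,-50,0,0, 0,-20,-50,0,0, 0,0,-50,0,0, 0,0,0,0,0]'
python3 - <<'E'
from h import *
st()
for n in("scene","side"):
    im=manip.camera(n); cv2.imwrite(f"pics/{n}15f.png",im); crop(im,190,130,200,150,4,f"{n}15.png")
cv2.imwrite("pics/w15.png",manip.camera("wrist"))
E
```

```text
t: 32.5
ee_pos: [579.0, 11.4, 53.1]
tcp_rot: [0.924, 0.645, -1.662]
wrist_force: [-0.2, -0.2, 0.1]
opening: -0.3
t: 33.62
ee_pos: [284.2, 122.9, 230.4]
tcp_rot: [0.925, 0.645, -1.659]
wrist_force: [0.6, 0.2, 0.4]
opening: 0.0
t 33.625 rack [-320.4    9.1  230.4] F rack [0.5 0.4 0.4] tx rack [ 0.038 -0.551 -0.834] ty [0.999 0.009 0.04 ] q [ 0.53  0.25  2.11 -0.44  1.24  1.07] open 0.0
```

View pics/scene15.png

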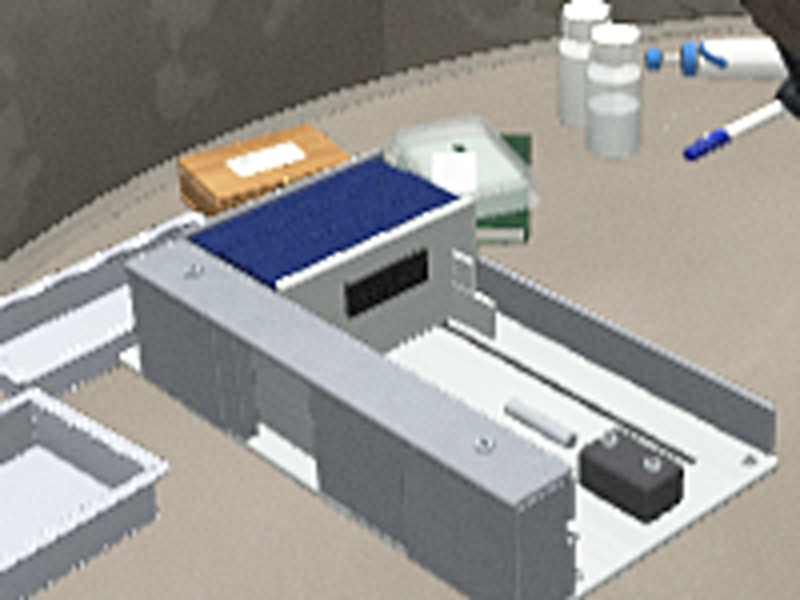

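View pics/w15.png

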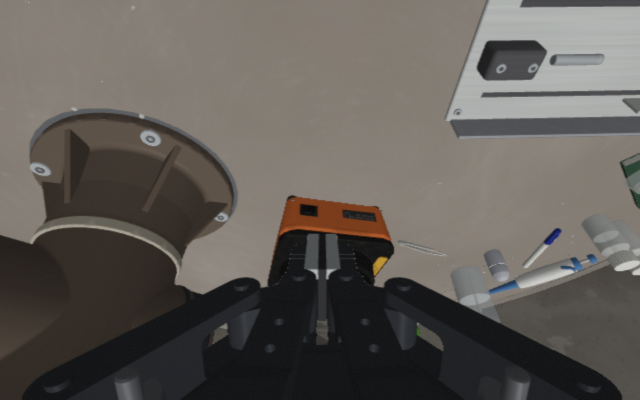

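```bash
python3 - <<'E'
from h import *
c=lambda x,y,z:print(inrk(onz("scene",190+x/4,130+y/4,z)).round(1))
c(472,198,85); c(275,282,85); c(385,153,84); c(190,238,84); c(455,190,84)
st()
E
```

```text
[ 58.7 -67.6  85. ]
[64.4 71.5 85. ]
[140.9 -71.6  84. ]
[138.8  74.   84. ]
[ 74.6 -68.7  84. ]
t 33.775 rack [-317.9    9.5  230. ] F rack [-1.2  0.6  0.4] tx rack [ 0.037 -0.551 -0.834] ty [0.999 0.007 0.04 ] q [ 0.53  0.25  2.11 -0.44  1.24  1.06] open 0.0
```

View pics/side15.png

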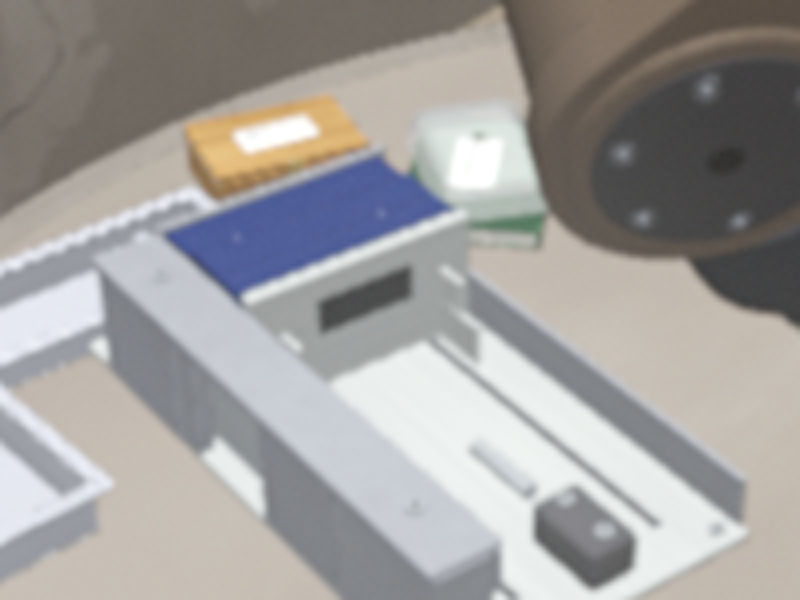

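The scene and side views both show one unbroken blue block of cartons between the end wall and the stop. The plate measures about x 59 to 67 mm in the rack, as expected, and the arm is clear.

```bash
python3 -c "
from bench import manip
print(manip.hand_in())"
```

```text
the job is handed in; nothing more can be done
None
```

The job is handed in at about 34 s of the 64 s allowed: all three cartons stand against the end wall with the stop pushed up behind them. The hand-in gives no verdict.

**What I did**
- **Carton:** I picked up the loose carton with the tool vertical and stood it in the rack ahead of the two already there.
- **Tilt:** the moves have no tilt axis. I tilted the tool about 34° by pushing the arm past its stretched reach, up high beside the robot, and the tilt then held.
- **Thumb opening:** I did not feel along the rail for it. The scene camera showed it at about rack x -11 to 51 mm. I went in at its middle, x about 20 mm, and touched only the bar.
- **Release:** the bar pushed back with 3 to 4 N. After about 6 mm of press the pictures showed the stop sprung forward.
- **Push:** I pushed the stop until it would go no further and the force rose to 18 N, then backed off and moved the arm clear.

**Last checks**
- The scene and side views show one unbroken block of cartons, upright, with no visible gap at the stop or the wall.
- The stop blocked with the fingertip at rack x 43.3 mm; I had worked out about 44.5 mm for full travel.
- The top edge of the stop measured 58.7 and 64.4 mm at its two ends, which straddles the 59 mm I expected. I put the difference down to picture reading.

**What disagreed:** the scene and wrist cameras placed things about 5 mm apart. I used the wrist camera for both the pick and the placing so the error would cancel. I did not measure each carton's squareness or sideways position separately at the end.

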